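# Line up the seasonings by height on the pantry stand

## Robot

A 6-joint arm with a two-finger parallel gripper is mounted at the origin on a cart in front of the work surface, level with it; the furniture and walls round the work are solid. World frame = base frame: x ahead of the robot, y to its left, z up, the work surface at z = 0. Lengths are in mm, angles in rad, forces in N, time in s.
With the tool pointing down it reaches from about 375 to 900 mm from the base axis. Payload 3.1 kg.
Tool frame: the origin (TCP) lies midway between the tips of the shut fingers; the grasp point (between the pads) lies grasp_offset behind it (grasp_offset is the distance from the TCP to the grasp point, in mm); z points along the fingers, y is the line along which they close (so a half turn about z gives the same grasp; the last joint's range is limited). The gripper opens to 87 mm and grips with 3 to 60 N. Pads are 19 mm wide; open, the fingers measure 117 mm over their backs; the gripper's body (75 mm by 190 mm) begins 51 mm behind the grasp point.
Start: joints at [1.163, 0.527, 1.433, -0, 1.181, -0.178], TCP at [142.324, 608.556, 193.348] pointing down, gripper open.
Joint ranges: [-3.08, 3.08], [-0.75, 2.2], [0.22, 2.44], [-1.43, 4.57], [0, 2.65], [-2.85, 2.85]. Speed limits (rad/s): [2.79, 2.79, 3.14, 3.14, 3.14, 3.14].

## Interface

Orientations are given as a unit quaternion [x, y, z, w].
In Python, from station import sense, grab_frame, get_calibration, sign_off, recognise, spot_point, grasp_offset gives the robot as it stands.
- The arm moves only by the tool jog_arm, never from a script. Its argument "targets" is a list of rows, each a list of 2 entries, a list of its own where there are three numbers: the shift along the tool's x, y, z in mm, then the turn, a rotation vector about the tool's x, y, z in rad. A call has exactly 8 rows; each row shifts and turns the commanded pose from where the row before left it, along the tool's axes as they then stand; what a row does not reach is not made up. A row lasts 1/10 s, in which the tool goes at most 50 mm and 8.59 degrees, less where a joint would pass 70% of its speed; a pose out of reach is approached as far as the arm can. A call with a gripper value outside its range is refused whole. "grip" is the closure, from -1 (fully open) to 1 (shut), set as the call begins (left out, the last holds). The fingers move at their own pace and stop on an object; "grip_force" is the grip in N (left out, the last holds). Time passes only in rows, so rows that do not move let the fingers close, or fill a call up. It gives the time, the measured TCP pose, the force, the opening and the grip force at its end, in the units of the state.
- sense(): the state, without advancing time (a new reading comes with each control period).
- grab_frame(name): name is "side" or "top"; returns (picture, depth): 420x560x3 uint8, red, green, blue; 420x560 float32, mm along the optical axis (not along the pixel's ray), 0 where there is no reading.
- get_calibration(name): a dict with "fovy" (degrees; the focal length in pixels is half the picture's height over the tangent of half this angle, whatever the lens; pixels are square), "cx", "cy" (the principal point, pixels), "R" (3x3) and "t" (3): a world point X has camera coordinates R X + t. Camera axes: x right, y down, z forward; pixel columns grow to the right and rows downward; lengths in mm; the calibration is good to about 2 mm. A picture is of the moment at which its call begins. get_calibration takes no time and is no camera call.
- sign_off(): hands the job in; it is judged then, once.
Trained networks look in the newest picture that a camera, given by its name, has taken for a name from the list of things; names that differ only in an ending like _2 or _b are one class to them, and where a whole thing is asked for, a point or a joint stands for the part that bears it (a point fixed in the world has none). Each returns a list of dicts, best first, with "conf" (0 to 1); they miss things now and then, are a little off and sometimes report something else, mostly with a low value. They report only what shows in the picture. A call takes as long as a camera call. They do not tell look-alikes from the thing itself.
- recognise(camera, target): "pixel" ([column, row] in pixels, amid what is visible of it).
- spot_point(camera, target): "pixel" ([column, row] in pixels: a listed point, or the origin of a listed thing).
The state is a dict: "time_s": time; "joint_pos": joint angles; "joint_vel": joint speeds; "joint_torque": joint torques, N m; "position": TCP position; "ee_rot": TCP orientation; "force": force on the tool from outside, world axes, zero at the start; "wrist_torque": the same for the moment, N m; "width": opening from 0.0 (shut) to 1.0 (fully open); "gripper_force": force on a finger pad.
Only numpy, scipy, OpenCV 4.12 (cv2) and the standard library are available. Lean on these libraries where they do the work, as an engineer would, in place of code of your own. Each camera call takes 0.05 s, during which the arm holds its last target. There are 200 camera calls.

## Task

On the long wooden stand with four cork pads, line up the four seasoning containers in order of height: the wooden pepper mill (tallest) on the pad next to the brass knob, then the green-capped spice jar, then the glass shaker with the grey top, and the small steel tin with the copper lid (shortest) on the pad next to the black knob. Each must stand upright in the middle of its own pad, let go of and still. Leave the red-capped jar, the little gourd and the low wide jar where they stand.

Things in the scene. Friction and masses are not known exactly. Their poses are not given: they have to be found in the camera images.
- tin: Small round steel tin with a flat copper-coloured lid, loose; 60 mm in diameter at the lid (z 45 to 65), 58 mm below, 65 mm high. Origin: centre of its underside; z up. The shortest of the four to line up.
- shaker: Clear glass shaker with a domed light grey top, loose; body 44 mm in diameter up to z 70, top about 34 mm wide above that, 90 mm high. Origin: centre of its underside; z up. Second shortest.
- green_jar: Slim spice jar with a green cap, loose; glass 41 mm in diameter, cap 44 mm from z 94 to 116, 116 mm high. Origin: centre of its underside; z up. Second tallest.
- pepper_mill: Turned wooden pepper mill, loose; base 58 mm in diameter at the foot, with a waist, round wooden head about 50 mm wide from z 109 to 139 with a small metal knob 12 mm wide on top, 150 mm high; its head does not turn. Origin: centre of its underside; z up. The tallest. (Another wooden mill far back is part of the room.)
- stand: Low light-wood stand fixed on the worktop, 74 mm deep (its x, away from the robot) by 326 mm long (its y, along the worktop's edge), 12 mm high. Four round cork pads, 68 mm wide, tops 14 mm above the worktop, lie at x = 0, y = -108, -36, 36, 108 mm. Origin: centre of its underside. A shelf overhangs and a coffee maker stands behind: wide grippers best close along its x.
- knob_brass: Shiny brass knob, 20 mm wide and 20 mm high, fixed on the stand at one of its two ends (y = +150 or -150 mm in the stand's frame; which end changes from start to start). The four pads' centres lie 42, 114, 186 and 258 mm from it. Origin: centre of its underside, on the stand's upper face. The tallest container goes on the pad next to it.
- knob_black: Black knob of the same shape and size at the other end of the stand. The shortest container goes on the pad next to it.
- red_jar: Slim spice jar with a red cap, loose, 44 mm in diameter, 98 mm high: not part of the job, leave it. Origin: centre of its underside.
- gourd: Small cream-coloured gourd with a stem, loose, about 62 mm wide and 57 mm high: not part of the job, leave it. Origin: centre of its underside.
- low_jar: Low wide screw-lid glass jar with a grey lid, loose, 76 mm in diameter and 62 mm high: not part of the job, leave it. Origin: centre of its underside.
Not all that is in view belongs to the job. Leave any blue look-alike of the shaker alone.

How it is judged:
By the outcome, as a careful person would: the job done as asked, in the order asked, and still so for the second after the job is handed in, with the robot touching nothing.
It also fails if it takes over 99 s, if anything falls off the work surface, if the arm or the gripper's body presses on something with over 40 N, if the wrist force passes 120 N, or if a joint passes its speed limit or range.

## Working session

There is one attempt and no reset: what is moved stays moved. The work goes in short steps, Python scripts to look and compute and a tool call to move; the robot and the scene stay as the last step left them, time stands still between calls to the robot, and variables do not carry over. Pictures are saved under pics/ and viewed, at most 14 in all, crops included, and the job is handed in when it is done.

Besides the shell and the picture viewer there is one more tool, called after ">>>" in YAML: its name, and indented under it one key for each argument. jog_arm: Moves the arm, as the interface text tells. Its arguments: {"type":"object","properties":{"targets":{"type":"array"},"grip":{"type":"number"},"grip_force":{"type":"number"}},"required":["targets"]}

```bash
mkdir -p pics; ls; cat > h.py <<'E'
import numpy as np, cv2
from station import *
def ray(cam,px):
    c=get_calibration(cam);f=210/np.tan(np.radians(c["fovy"])/2)
    R=np.array(c["R"]);t=np.array(c["t"])
    d=R.T@np.array([(px[0]-c["cx"])/f,(px[1]-c["cy"])/f,1.]);return -R.T@t,d
def onz(cam,px,z):
    o,d=ray(cam,px);return o+d*(z-o[2])/d[2]
def cloud(cam,depth):
    c=get_calibration(cam);f=210/np.tan(np.radians(c["fovy"])/2)
    R=np.array(c["R"]);t=np.array(c["t"]);v,u=np.mgrid[0:420,0:560]
    P=np.stack([(u-c["cx"])/f*depth,(v-c["cy"])/f*depth,depth],-1)
    return (P-t)@R
E
python3 - <<'E'
from h import *
print(grasp_offset if not callable(grasp_offset) else grasp_offset(), sense())
for cam in("side","top"):
    im,d=grab_frame(cam);cv2.imwrite(f"pics/{cam}0.png",im[:,:,::-1]);np.save(f"{cam}0.npy",d)
    c=get_calibration(cam);print(cam,c)
    P=cloud(cam,d)
    for n in["tin","shaker","green_jar","pepper_mill","stand","knob_brass","knob_black","red_jar","gourd","low_jar"]:
        for k,r in(("R",recognise(cam,n)),("S",spot_point(cam,n))):
            for x in r[:2]:
                p=x["pixel"];i=int(round(min(max(p[1],0),419))),int(round(min(max(p[0],0),559)))
                print(n,k,round(x["conf"],2),np.round(p),"surf",np.round(P[i]),"z0",np.round(onz(cam,p,0))[:2])
E
```

```text
pics
18.700000000000003 {'time_s': 0.0, 'joint_pos': array([ 1.16250848e+00,  5.28464894e-01,  1.43391331e+00, -1.78265914e-05,
        1.18138090e+00, -1.78503313e-01]), 'joint_vel': array([-0.00072635,  0.00104431, -0.00056579,  0.00049182,  0.00203407,
        0.001333  ]), 'joint_torque': array([ 7.23004196e-04, -4.40044606e+01, -1.76593351e+01,  6.36117370e-02,
        5.81482379e-02, -1.36793806e-04]), 'position': array([142.01148801, 607.83250561, 192.36898189]), 'ee_rot': array([ 1.14636229e-01,  9.93406947e-01, -1.03931940e-03, -3.05383235e-04]), 'force': array([ 0.67456602, -0.80387933,  0.42527136]), 'wrist_torque': array([-0.01895035,  0.03394853, -0.02796611]), 'gripper_force': 0.0, 'width': 0.9968763413721125}
side {'fovy': 49.3058542319021, 'cx': 281.14013545688636, 'cy': 209.5284868160637, 'R': array([[ 0.74881482, -0.66268241,  0.01133106],
       [-0.36396059, -0.42543416, -0.82857617],
       [ 0.55390347,  0.61632605, -0.55976168]]), 't': array([-232.20977545,  257.01579098,  862.77582155])}
tin R 0.94 [358. 241.] surf [470. -81.  59.] z0 [534. -35.]
tin R 0.65 [3
[... 2316 characters left out ...]
.83 [225. 200.] surf [449. 292. 134.] z0 [470. 310.]
pepper_mill S 0.79 [226. 202.] surf [446. 290. 131.] z0 [465. 306.]
stand R 0.77 [266. 247.] surf [366. 214.  16.] z0 [367. 214.]
stand S 0.95 [265. 246.] surf [368. 216.  13.] z0 [370. 218.]
knob_brass S 0.59 [326. 211.] surf [446.  85.  28.] z0 [449.  82.]
knob_black S 0.44 [207. 275.] surf [303. 338.  30.] z0 [303. 343.]
red_jar R 0.7 [178. 174.] surf [507. 395.  99.] z0 [528. 417.]
red_jar S 0.82 [186. 177.] surf [508. 385.  64.] z0 [521. 399.]
gourd S 0.61 [426. 173.] surf [ 533. -132.   35.] z0 [ 540. -141.]
low_jar R 0.81 [219. 147.] surf [576. 318.  60.] z0 [592. 327.]
low_jar S 0.79 [220. 151.] surf [567. 316.  60.] z0 [583. 323.]
```

View pics/top0.png

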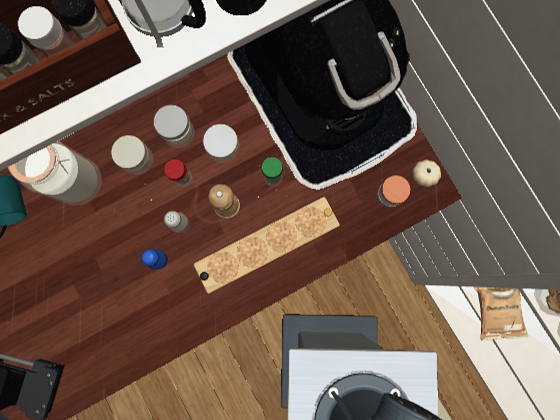

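View pics/side0.png

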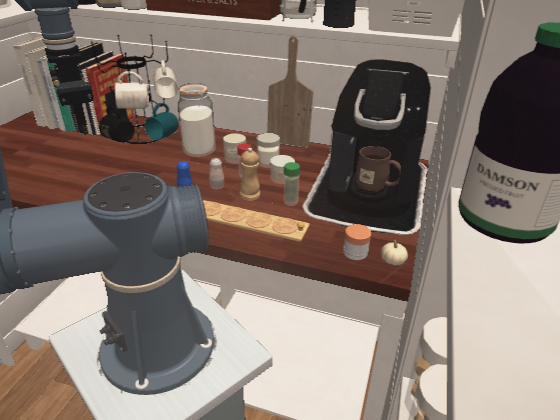

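Top view: brass knob at about (327,211), black knob (204,276), with the pads between them. The mill is at (222,198), green jar (272,168), grey shaker (175,220), blue decoy (153,259), tin (396,190) and gourd (427,173). The side view agrees. Next I'll fit centres from depth and check clearances.

```bash
cat > fit.py <<'E'
from h import *
def fitc(P,c,z0,z1,r=45):
    m=(np.hypot(P[...,0]-c[0],P[...,1]-c[1])<r)&(P[...,2]>z0)&(P[...,2]<z1)
    q=P[m]
    if len(q)<8: return None
    (x,y),rad=cv2.minEnclosingCircle(np.float32(q[:,:2]))
    return len(q),np.round(q.mean(0),1),np.round([x,y,rad],1)
E
python3 - <<'E'
from fit import *
S={k:cloud(k,np.load(k+"0.npy")) for k in("side","top")}
items=dict(tin=((482,-50),60,75),shaker=((408,394),80,96),green=((512,198),109,122),mill_head=((446,291),112,142),mill_knob=((446,291),143,156),brass=((446,85),25,37),black=((303,338),25,37))
for n,(c,a,b) in items.items():
    for k in S: print(n,k,fitc(S[k],c,a,b,22 if n.startswith("b") else 45))
# height-map: high things near each spot
P=S["top"].reshape(-1,3);Q=S["side"].reshape(-1,3);A=np.vstack([P,Q])
ux=np.array([.87,.49]);uy=np.array([-.49,.87])
for n,c in dict(tin=(482,-50),shaker=(408,394),green=(512,198),mill=(446,291),p1=(425,121),p2=(390,184),p3=(355,247),p4=(320,310)).items():
    d=A[:,:2]-c;a=d@ux;b=d@uy
    for z in(20,60,100):
        m=(abs(b)<45)&(a>-130)&(a<180)&(A[:,2]>z)&(A[:,2]<600)&(np.hypot(a,b)>35)
        h=np.histogram(a[m],bins=np.arange(-130,181,31))[0];print(n,z,h)
E
```

```text
tin side (343, array([489.6, -64.3,  65.3]), array([492.4, -62.6,  30.6]))
tin top (575, array([490. , -60.1,  63.6]), array([490.7, -60.2,  30.1]))
shaker side (64, array([415.8, 401.2,  86.1]), array([417.7, 403.3,  16.6]))
shaker top (167, array([415.5, 406.9,  85.5]), array([416.3, 407. ,  16.6]))
green side (135, array([521.1, 198.2, 115.9]), array([524.8, 202.1,  23.3]))
green top (336, array([520.9, 202.5, 114.5]), array([521.5, 202. ,  21.4]))
mill_head side (215, array([453.5, 290.7, 129.1]), array([459.9, 298.6,  26.1]))
mill_head top (454, array([456.4, 301.6, 131.6]), array([458.4, 303.4,  25.1]))
mill_knob side (13, array([460.3, 299.4, 148.4]), array([461.3, 299.1,   5.7]))
mill_knob top (30, array([458.5, 302.6, 147.6]), array([458.7, 302.9,   6.1]))
brass side (37, array([443.9,  78.1,  30.3]), array([445.8,  79.2,  10. ]))
brass top (56, array([443.1,  81.2,  29.3]), array([443.1,  81.2,   9.5]))
black side None
black top (65, array([300.7, 344.4,  29.8]), array([300.5, 344.8,   9.6]))
tin 20 [   0    0    0  141  105   17  205    9  663 3603]
tin 60 [   0    0    0 
[... 517 characters left out ...]
553 3351]
mill 60 [   0    0    0    0    1   47    0   79 1443 3289]
mill 100 [   0    0    0    0    1   47    0    0 1252 3173]
p1 20 [  0   0   0  19  31   0  53 723 420  39]
p1 60 [  0   0   0   0   0   0   0 456 340   1]
p1 100 [  0   0   0   0   0   0   0 237 304   1]
p2 20 [  0   0   0   0   0   0   0 276 146   0]
p2 60 [  0   0   0   0   0   0   0 183 128   0]
p2 100 [  0   0   0   0   0   0   0 102 120   0]
p3 20 [   0    0    0    0    0    0    0 1163  267    0]
p3 60 [  0   0   0   0   0   0   0 776 244   0]
p3 100 [  0   0   0   0   0   0   0 573 236   0]
p4 20 [  0   0   0   9  34   0   0 195 430   1]
p4 60 [  0   0   0   0   0   0   0  42 288   1]
p4 100 [0 0 0 0 0 0 0 0 0 0]
```

```bash
python3 - <<'E'
from fit import *
S={k:cloud(k,np.load(k+"0.npy")) for k in("side","top")}
A=np.vstack([S[k].reshape(-1,3) for k in S])
for c,r in(((521,202),40),((458,303),45)): A=A[np.hypot(*(A[:,:2]-c).T)>r]
for n,c in dict(tin=(490.5,-60.5),green=(521.3,202),mill=(458.5,302.8),shaker=(416,406.5),p1=(423,118),p2=(389,181.5),p3=(354.6,244.8)).items():
  for name,th in(("stand-x",.4957),("world-y",1.2)):
    ux=np.array([np.cos(th),np.sin(th)]);uy=np.array([-ux[1],ux[0]])
    d=A[:,:2]-c;a=d@ux;b=d@uy;r=np.hypot(a,b)
    for z in(90,130,180):
        m=(abs(b)<42)&(A[:,2]>z)&(A[:,2]<450)&(r>40)
        p=np.sort(a[m&(a>0)]);q=np.sort(a[m&(a<0)])[::-1]
        print(n,name,z,"+",np.round(p[5:6]),"-",np.round(q[5:6]))
E
```

```text
tin stand-x 90 + [138.] - []
tin stand-x 130 + [138.] - []
tin stand-x 180 + [138.] - []
tin world-y 90 + [162.] - [-171.]
tin world-y 130 + [162.] - [-171.]
tin world-y 180 + [162.] - [-172.]
green stand-x 90 + [114.] - [-449.]
green stand-x 130 + [114.] - [-449.]
green stand-x 180 + [114.] - [-449.]
green world-y 90 + [116.] - [-510.]
green world-y 130 + [116.] - [-510.]
green world-y 180 + [116.] - [-510.]
mill stand-x 90 + [102.] - [-475.]
mill stand-x 130 + [118.] - [-484.]
mill stand-x 180 + [118.] - [-493.]
mill world-y 90 + [95.] - [-713.]
mill world-y 130 + [121.] - [-713.]
mill world-y 180 + [121.] - [-713.]
shaker stand-x 90 + [74.] - [-583.]
shaker stand-x 130 + [103.] - [-583.]
shaker stand-x 180 + [103.] - [-583.]
shaker world-y 90 + [102.] - [-896.]
shaker world-y 130 + [102.] - [-896.]
shaker world-y 180 + [102.] - [-896.]
p1 stand-x 90 + [241.] - [-328.]
p1 stand-x 130 + [241.] - [-328.]
p1 stand-x 180 + [241.] - [-328.]
p1 world-y 90 + [278.] - [-474.]
p1 world-y 130 + [279.] - [-475.]
p1 world-y 180 + [279.] - [-478.]
p2 stand-x 90 + [238.] - [-323.]
p2 stand-x 130 + [238.] - [-323.]
p2 stand-x 180 + [238.] - [-323.]
p2 world-y 90 + [234.] - [-603.]
p2 world-y 130 + [276.] - [-603.]
p2 world-y 180 + [276.] - [-603.]
p3 stand-x 90 + [237.] - [-356.]
p3 stand-x 130 + [237.] - [-365.]
p3 stand-x 180 + [237.] - [-374.]
p3 world-y 90 + [172.] - [-722.]
p3 world-y 130 + [274.] - [-722.]
p3 world-y 180 + [274.] - [-722.]
```

>>> jog_arm:
  targets:
    - [[0,0,-10],[0,0,0.14]]
    - [[0,0,-10],[0,0,0.14]]
    - [[0,0,-10],[0,0,0.14]]
    - [[0,0,-10],[0,0,0.14]]
    - [[0,0,-10],[0,0,0.14]]
    - [[0,0,-10],[0,0,0.14]]
    - [[0,0,0],[0,0,0.005]]
    - [[0,0,0],[0,0,0]]
  grip: -1
  grip_force: 25

```text
time_s: 2.9
position: [142.3, 608.5, 253.2]
ee_rot: [0.511, 0.86, 0.0, 0.0]
force: [-0.0, 0.1, -0.2]
width: 1.0
gripper_force: 0.0
```

>>> jog_arm:
  targets:
    - [[-42,13,0],[0,0,0]]
    - [[-42,13,0],[0,0,0]]
    - [[-42,13,0],[0,0,0]]
    - [[-42,13,0],[0,0,0]]
    - [[-42,13,0],[0,0,0]]
    - [[-42,13,0],[0,0,0]]
    - [[-42,13,0],[0,0,0]]
    - [[-42,13,0],[0,0,0]]

```text
time_s: 3.7
position: [394.3, 360.9, 252.6]
ee_rot: [0.511, 0.86, -0.001, -0.0]
force: [-0.4, 0.6, -0.2]
width: 0.997
gripper_force: 0.0
```

>>> jog_arm:
  targets:
    - [[-42,13,0],[0,0,0]]
    - [[-30,13,0],[0,0,0]]
    - [[-12,2,0],[0,0,0]]
    - [[0,0,0],[0,0,0]]
    - [[0,0,0],[0,0,0]]
    - [[0,0,0],[0,0,0]]
    - [[0,0,0],[0,0,0]]
    - [[0,0,0],[0,0,0]]

```text
time_s: 4.5
position: [457.5, 302.8, 253.5]
ee_rot: [0.511, 0.86, 0.0, -0.0]
force: [0.2, 0.0, -0.1]
width: 1.003
gripper_force: 0.0
```

>>> jog_arm:
  targets:
    - [[0,1,30],[0,0,0]]
    - [[0,0,30],[0,0,0]]
    - [[0,0,30],[0,0,0]]
    - [[0,0,25],[0,0,0]]
    - [[0,0,20],[0,0,0]]
    - [[0,0,13],[0,0,0]]
    - [[0,0,0],[0,0,0]]
    - [[0,0,0],[0,0,0]]

```text
time_s: 5.3
position: [459.6, 302.9, 105.8]
ee_rot: [0.512, 0.859, 0.0, 0.0]
force: [-0.0, 0.2, 1.2]
width: 1.002
gripper_force: 0.0
```

>>> jog_arm:
  targets:
    - [[0,0,0],[0,0,0]]
    - [[0,0,0],[0,0,0]]
    - [[0,0,0],[0,0,0]]
    - [[0,0,0],[0,0,0]]
    - [[0,0,0],[0,0,0]]
    - [[0,0,0],[0,0,0]]
    - [[0,0,0],[0,0,0]]
    - [[0,0,0],[0,0,0]]
  grip: 1
  grip_force: 25

```text
time_s: 6.1
position: [459.5, 302.5, 105.4]
ee_rot: [0.512, 0.859, 0.0, 0.0]
force: [0.5, 0.1, 1.0]
width: 0.356
gripper_force: 8.3
```

>>> jog_arm:
  targets:
    - [[0,0,0],[0,0,0]]
    - [[0,0,0],[0,0,0]]
    - [[0,0,0],[0,0,0]]
    - [[0,0,0],[0,0,0]]
    - [[0,0,0],[0,0,0]]
    - [[0,0,0],[0,0,0]]
    - [[0,0,0],[0,0,0]]
    - [[0,0,0],[0,0,0]]

```text
time_s: 6.9
position: [460.9, 303.3, 108.7]
ee_rot: [0.512, 0.859, 0.002, 0.001]
force: [-2.7, -1.3, 18.5]
width: 0.112
gripper_force: 30.8
```

```bash
python3 - <<'E'
from h import *
a,_=grab_frame("side");b,_=grab_frame("top")
f=lambda i:cv2.resize(i[:,:,::-1],None,fx=3,fy=3)
cv2.imwrite("pics/g1.png",np.hstack([f(a[100:230,190:320]),f(b[120:250,150:280])]))
print(sense()["width"],sense()["gripper_force"])
E
```

```text
0.1148897343843759 30.833010616379397
```

View pics/g1.png

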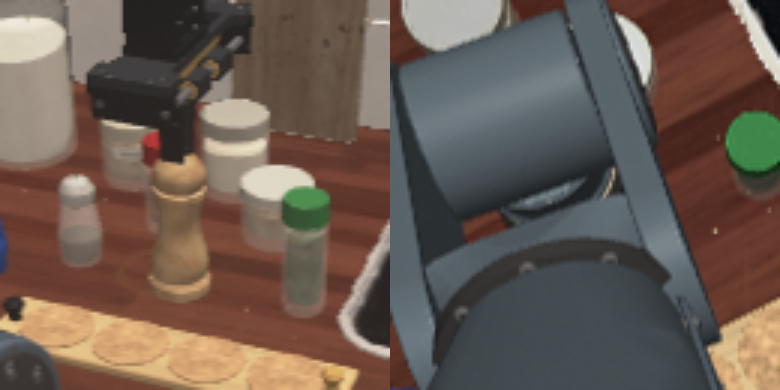

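The side view shows the fingers rode up the round head and are shut on its top knob; the mill still stands upright. I'll open, go lower and grip again under the widest part of the head.

>>> jog_arm:
  targets:
    - [[0,0,0],[0,0,0]]
    - [[0,0,0],[0,0,0]]
    - [[0,0,0],[0,0,0]]
    - [[0,0,0],[0,0,0]]
    - [[0,0,0],[0,0,0]]
    - [[0,0,0],[0,0,0]]
    - [[0,0,0],[0,0,0]]
    - [[0,0,0],[0,0,0]]
  grip: -1

```text
time_s: 7.8
position: [463.4, 303.9, 109.7]
ee_rot: [0.512, 0.859, 0.004, 0.003]
force: [0.4, -1.0, 20.3]
width: 0.757
gripper_force: 11.0
```

```bash
python3 - <<'E'
from fit import *
im,d=grab_frame("side");P=cloud("side",d);s=sense()
print(s["width"],s["position"],s["force"])
for z0,z1 in((112,142),(60,100),(0,20)):
  for PP in (P,cloud("side",np.load("side0.npy"))): print(z0,fitc(PP,(458,300),z0,z1,34))
cv2.imwrite("pics/g2.png",cv2.resize(im[100:230,190:320,::-1],None,fx=3,fy=3))
E
```

```text
0.800891532433539 [462.98494935 303.76048812 109.51562414] [ 0.83574075 -0.45960185 18.78040809]
112 (73, array([446.2, 278.8, 133. ]), array([441.8, 289.9,  23.8]))
112 (215, array([453.5, 290.7, 129.1]), array([459.9, 298.6,  26.1]))
60 (149, array([441.9, 283.5,  77.1]), array([448.8, 293.9,  23.2]))
60 (183, array([450.9, 290. ,  79.3]), array([457.3, 295.6,  21.7]))
0 (170, array([447.7, 285.8,   8.9]), array([458.1, 299.3,  33.7]))
0 (181, array([447. , 287.5,   8.8]), array([456.6, 297.4,  33.5]))
```

View pics/g2.png

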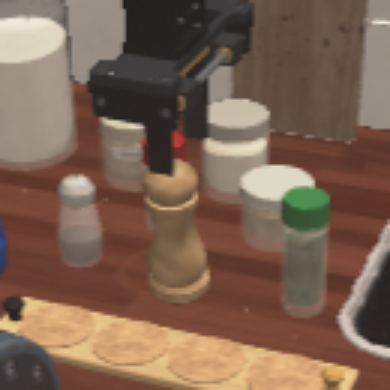

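The near finger is pressing on the head and tilts the mill slightly. I'll raise straight up so it can settle.

>>> jog_arm:
  targets:
    - [[0,0,-6],[0,0,0]]
    - [[0,0,-10],[0,0,0]]
    - [[0,0,-15],[0,0,0]]
    - [[0,0,-15],[0,0,0]]
    - [[0,0,-15],[0,0,0]]
    - [[0,0,-15],[0,0,0]]
    - [[0,0,0],[0,0,0]]
    - [[0,0,0],[0,0,0]]
  grip: -1

```text
time_s: 8.65
position: [458.9, 302.4, 181.2]
ee_rot: [0.512, 0.859, -0.0, -0.0]
force: [0.2, -0.3, -0.7]
width: 0.998
gripper_force: 0.0
```

```bash
python3 - <<'E'
from fit import *
im,d=grab_frame("side");P=cloud("side",d);s=sense()
print(s["width"],s["position"],s["force"])
for z0,z1 in((112,142),(143,156),(60,100),(0,20)):
  for PP in (P,cloud("side",np.load("side0.npy"))): print(z0,fitc(PP,(458,300),z0,z1,34))
cv2.imwrite("pics/g3.png",cv2.resize(im[100:230,190:320,::-1],None,fx=3,fy=3))
# lowest finger points near the tool
m=(np.hypot(P[...,0]-460,P[...,1]-303)<90)&(P[...,2]>155)
q=P[m];o=np.argsort(q[:,2]);print("low finger pts",np.round(q[o[[0,5,20,60,120]]]))
E
```

```text
0.9997812463717883 [458.49860727 302.20384682 180.64447767] [ 0.2172254  -0.34734716 -0.4845746 ]
112 (213, array([448.6, 282. , 129.9]), array([455.6, 288.5,  24.6]))
112 (215, array([453.5, 290.7, 129.1]), array([459.9, 298.6,  26.1]))
143 (16, array([454.4, 287.7, 149.4]), array([454.6, 288.2,   4.8]))
143 (13, array([460.3, 299.4, 148.4]), array([461.3, 299.1,   5.7]))
60 (174, array([447.9, 284.5,  78.7]), array([454.5, 291. ,  21.7]))
60 (183, array([450.9, 290. ,  79.3]), array([457.3, 295.6,  21.7]))
0 (169, array([447.2, 286.1,   9.1]), array([457.5, 298.3,  33.4]))
0 (181, array([447. , 287.5,   8.8]), array([456.6, 297.4,  33.5]))
low finger pts [[422. 271. 211.]
 [413. 283. 212.]
 [418. 277. 216.]
 [411. 280. 221.]
 [495. 333. 231.]]
```

View pics/g3.png

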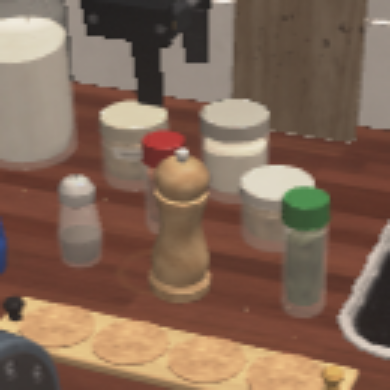

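```bash
python3 - <<'E'
from fit import *
for i in range(4): grab_frame("side")
im,d=grab_frame("side");P=cloud("side",d);s=sense()
for z0,z1 in((112,142),(143,156),(60,100),(0,20)): print(z0,fitc(P,(458,300),z0,z1,34))
p=s["position"];D=P[...,:2]-p[:2];a=D@np.array([.879,.478]);b=D@np.array([-.478,.879])
for z in range(195,340,8):
    m=(P[...,2]>=z)&(P[...,2]<z+8)&(abs(a)<110)&(abs(b)<60)
    if m.sum(): print(z-round(p[2]),m.sum(),"a",np.round([a[m].min(),a[m].max()]),"b",np.round([b[m].min(),b[m].max()]))
E
```

```text
112 (220, array([452.1, 285.1, 129.4]), array([458.7, 291.1,  25.2]))
143 (17, array([459.4, 292.7, 148.3]), array([461.5, 294.5,   8. ]))
60 (177, array([450.1, 286.6,  78.8]), array([457.2, 294.4,  21.9]))
0 (171, array([447.7, 286.3,   8.9]), array([458.3, 299.9,  33.6]))
22 2 a [-49.  46.] b [-7. -6.]
30 47 a [-56.  55.] b [-13.  10.]
38 52 a [-55.  52.] b [-11.  11.]
46 52 a [-54.  53.] b [-12.  10.]
54 49 a [-56.  49.] b [-13.  12.]
62 43 a [-57.  51.] b [-11.  10.]
70 47 a [-60.  54.] b [-12.  12.]
78 46 a [-61.  63.] b [-13.  11.]
86 21 a [-63.  59.] b [-13.  11.]
94 37 a [-88.  83.] b [-36.  37.]
102 146 a [-91.  88.] b [-40.  38.]
110 200 a [-91.  88.] b [-39.  37.]
118 175 a [-95.  96.] b [-39.  37.]
126 145 a [-96.  96.] b [-39.  38.]
134 246 a [-98.  94.] b [-39.  34.]
142 320 a [-96.  96.] b [-38.  37.]
150 113 a [-53.  19.] b [-26.  23.]
158 92 a [-53.  18.] b [-24.  21.]
```

>>> jog_arm:
  targets:
    - [[0,0,0],[0,0,0]]
    - [[0,0,0],[0,0,0]]
    - [[0,0,0],[0,0,0]]
    - [[0,0,0],[0,0,0]]
    - [[0,0,0],[0,0,0]]
    - [[0,0,0],[0,0,0]]
    - [[0,0,0],[0,0,0]]
    - [[0,0,0],[0,0,0]]

```text
time_s: 9.75
position: [459.2, 302.5, 181.4]
ee_rot: [0.512, 0.859, 0.0, 0.0]
force: [-0.6, -0.2, 0.2]
width: 0.998
gripper_force: 0.0
```

```bash
python3 - <<'E'
from fit import *
im,d=grab_frame("side");P=cloud("side",d);s=sense();print(s["position"])
for z0,z1 in((112,142),(143,156),(60,100),(0,20)):
  for PP in (P,cloud("side",np.load("side0.npy"))): print(z0,fitc(PP,(458,300),z0,z1,34))
E
```

```text
[459.16332974 302.45322678 181.3348841 ]
112 (214, array([452.7, 293.1, 129. ]), array([458.2, 300. ,  24.5]))
112 (215, array([453.5, 290.7, 129.1]), array([459.9, 298.6,  26.1]))
143 (16, array([458.9, 301.2, 148.3]), array([459.9, 301.2,   5.4]))
143 (13, array([460.3, 299.4, 148.4]), array([461.3, 299.1,   5.7]))
60 (179, array([451. , 291.5,  79.1]), array([456.4, 298.9,  21.7]))
60 (183, array([450.9, 290. ,  79.3]), array([457.3, 295.6,  21.7]))
0 (174, array([447.4, 286.5,   8.9]), array([457.8, 299.1,  33.4]))
0 (181, array([447. , 287.5,   8.8]), array([456.6, 297.4,  33.5]))
```

>>> jog_arm:
  targets:
    - [[0,0,25],[0,0,0]]
    - [[0,0,25],[0,0,0]]
    - [[0,0,20],[0,0,0]]
    - [[0,0,20],[0,0,0]]
    - [[0,0,12],[0,0,0]]
    - [[0,0,7],[0,0,0]]
    - [[0,0,0],[0,0,0]]
    - [[0,0,0],[0,0,0]]

```text
time_s: 10.6
position: [459.7, 302.7, 72.9]
ee_rot: [0.512, 0.859, 0.0, 0.0]
force: [-0.3, 0.5, -0.5]
width: 1.003
gripper_force: 0.0
```

>>> jog_arm:
  targets:
    - [[0,0,0],[0,0,0]]
    - [[0,0,0],[0,0,0]]
    - [[0,0,0],[0,0,0]]
    - [[0,0,0],[0,0,0]]
    - [[0,0,0],[0,0,0]]
    - [[0,0,0],[0,0,0]]
    - [[0,0,0],[0,0,0]]
    - [[0,0,0],[0,0,0]]
  grip: 1
  grip_force: 20

```text
time_s: 11.4
position: [459.6, 302.6, 72.5]
ee_rot: [0.512, 0.859, 0.0, 0.0]
force: [0.3, 0.1, 0.6]
width: 0.551
gripper_force: 19.8
```

>>> jog_arm:
  targets:
    - [[0,0,-8],[0,0,0]]
    - [[0,0,-17],[0,0,0]]
    - [[0,0,-25],[0,0,0]]
    - [[-10,-8,-5],[0,0,0]]
    - [[-20,-16,0],[0,0,0]]
    - [[-24,-20,0],[0,0,0]]
    - [[-26,-22,0],[0,0,0]]
    - [[-26,-22,0],[0,0,0]]

```text
time_s: 12.2
position: [430.5, 165.5, 126.8]
ee_rot: [0.512, 0.859, -0.001, -0.001]
force: [0.1, -0.9, -2.0]
width: 0.546
gripper_force: 19.9
```

>>> jog_arm:
  targets:
    - [[-20,-17,0],[0,0,0]]
    - [[-12,-10,0],[0,0,0]]
    - [[-6,-5,0],[0,0,0]]
    - [[0,0,0],[0,0,0]]
    - [[0,0,0],[0,0,0]]
    - [[0,0,0],[0,0,0]]
    - [[0,0,0],[0,0,0]]
    - [[0,0,0],[0,0,0]]

```text
time_s: 13.0
position: [422.2, 119.3, 127.3]
ee_rot: [0.511, 0.859, 0.0, 0.0]
force: [0.3, -0.1, -1.9]
width: 0.55
gripper_force: 19.9
```

```bash
cat > look.py <<'E'
from fit import *
import sys
def look(name,c,zs,r=40,crop=None):
    im,d=grab_frame("side");P=cloud("side",d);s=sense();print(np.round(s["position"],1),s["width"],np.round(s["force"],1))
    for z0,z1 in zs: print(z0,fitc(P,c,z0,z1,r))
    if crop: x,y=crop;cv2.imwrite(f"pics/{name}.png",cv2.resize(im[y:y+130,x:x+160,::-1],None,fx=3,fy=3))
    return P,s
E
python3 - <<'E'
from look import *
P,s=look("m1",(423,118),((35,60),(80,110),(60,90)),40,(190,100))
p=s["position"]
for z in range(-50,110,10):
    m=(np.hypot(P[...,0]-p[0],P[...,1]-p[1])<50)&(abs(P[...,2]-p[2]-z)<5);print(z+round(p[2]),m.sum(),end=" | ")
E
```

```text
[422.2 119.2 127.3] 0.5471414591081116 [ 0.2 -0.2 -1.8]
35 (17, array([408. ,  99.2,  58.4]), array([411.2, 106.6,  23.3]))
80 (241, array([409.9, 104.9,  95.5]), array([418. , 115. ,  26.1]))
60 (247, array([409.1, 103.8,  73.9]), array([419.7, 115.1,  29.9]))
77 63 | 87 74 | 97 92 | 107 84 | 117 70 | 127 61 | 137 52 | 147 46 | 157 48 | 167 75 | 177 84 | 187 90 | 197 26 | 207 0 | 217 3 | 227 16 |
```

View pics/m1.png

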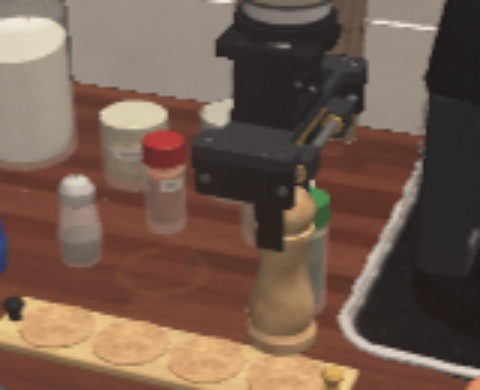

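The mill is held upright, its foot at about z 55 just behind pad 1. I'll lower it.

>>> jog_arm:
  targets:
    - [[-2,0,10],[0,0,0]]
    - [[0,0,10],[0,0,0]]
    - [[0,0,8],[0,0,0]]
    - [[0,0,6],[0,0,0]]
    - [[0,0,4],[0,0,0]]
    - [[0,0,2],[0,0,0]]
    - [[0,0,0],[0,0,0]]
    - [[0,0,0],[0,0,0]]

```text
time_s: 13.85
position: [423.3, 117.0, 87.5]
ee_rot: [0.512, 0.859, 0.0, 0.0]
force: [-0.5, 0.5, -1.4]
width: 0.549
gripper_force: 19.9
```

```bash
python3 - <<'E'
from look import *
print(np.round(sense()["force"],1),np.round(sense()["position"],1))
P,s=look("m2",(423,118),((15,40),(40,60),(60,90)),40,(230,120))
E
```

```text
[-0.5  0.5 -1.4] [423.3 117.   87.5]
[423.3 117.   87.6] 0.5450234208631858 [ 0.5 -0.7 -2.8]
15 (235, array([411.2, 102.8,  26.4]), array([424.3, 118.2,  39.7]))
40 (150, array([410.1, 102.2,  50.7]), array([421.2, 113.5,  26.8]))
60 (216, array([413.2, 104.8,  73.9]), array([419.7, 112.2,  24. ]))
```

View pics/m2.png

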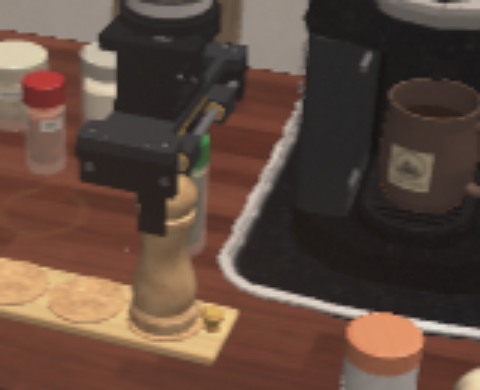

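>>> jog_arm:
  targets:
    - [[-0.5,0,1],[0,0,0]]
    - [[0,0,0.5],[0,0,0]]
    - [[0,0,0.5],[0,0,0]]
    - [[0,0,0],[0,0,0]]
    - [[0,0,0],[0,0,0]]
    - [[0,0,0],[0,0,0]]
    - [[0,0,0],[0,0,0]]
    - [[0,0,0],[0,0,0]]

```text
time_s: 14.7
position: [424.4, 116.3, 86.3]
ee_rot: [0.512, 0.859, 0.0, 0.001]
force: [-0.6, -1.2, 6.4]
width: 0.549
gripper_force: 20.2
```

>>> jog_arm:
  targets:
    - [[0,0,-0.5],[0,0,0]]
    - [[0,0,0],[0,0,0]]
    - [[0,0,0],[0,0,0]]
    - [[0,0,0],[0,0,0]]
    - [[0,0,0],[0,0,0]]
    - [[0,0,0],[0,0,0]]
    - [[0,0,0],[0,0,0]]
    - [[0,0,0],[0,0,0]]
  grip: -1

```text
time_s: 15.5
position: [423.3, 116.5, 85.8]
ee_rot: [0.512, 0.859, -0.0, -0.0]
force: [0.2, -0.0, 0.3]
width: 0.992
gripper_force: 0.0
```

>>> jog_arm:
  targets:
    - [[0,0,-10],[0,0,0]]
    - [[0,0,-20],[0,0,0]]
    - [[0,0,-30],[0,0,0]]
    - [[0,0,-30],[0,0,0]]
    - [[0,0,-10],[0,0,0]]
    - [[0,0,0],[0,0,0]]
    - [[0,0,0],[0,0,0]]
    - [[0,0,0],[0,0,0]]

```text
time_s: 16.3
position: [422.2, 116.5, 184.6]
ee_rot: [0.512, 0.859, -0.001, -0.001]
force: [0.2, -0.0, 0.0]
width: 1.001
gripper_force: 0.0
```

```bash
python3 - <<'E'
from look import *
P,s=look("m3",(423,118),((17,24),(40,60),(126,156),(157,170)),40)
_,d=grab_frame("top");P=cloud("top",d)
for n,c,a,b in(("green",(521,202),109,122),("shaker",(416,405),80,96),("tin",(490,-60),60,75),("brass",(443,81),25,37)): print(n,fitc(P,c,a,b,22 if n=="brass" else 45))
E
```

```text
[422.3 116.4 184.6] 0.9982351130140568 [0.6 0.4 0.3]
17 (47, array([409. ,  99.8,  20.4]), array([418.1, 119.2,  35.4]))
40 (155, array([411.1, 101.2,  50.9]), array([421.4, 112.4,  25.8]))
126 (270, array([417.2, 105.6, 143.5]), array([424.4, 112.4,  25.4]))
157 (18, array([424.9, 112.5, 162.4]), array([425.1, 111.9,   6. ]))
green (236, array([519.6, 207.7, 114.5]), array([521.2, 202.9,  21. ]))
shaker (163, array([415.5, 406.7,  85.6]), array([414.8, 407.5,  16.5]))
tin (471, array([490.8, -65. ,  63.5]), array([490.5, -60.9,  29.7]))
brass None
```

>>> jog_arm:
  targets:
    - [[7,32,0],[0,0,0]]
    - [[7,32,0],[0,0,0]]
    - [[7,32,0],[0,0,0]]
    - [[7,32,0],[0,0,0]]
    - [[0,0,0],[0,0,0]]
    - [[0,0,10],[0,0,0]]
    - [[0,0,10],[0,0,0]]
    - [[0,0,0],[0,0,0]]

```text
time_s: 17.2
position: [519.7, 201.0, 163.4]
ee_rot: [0.512, 0.859, -0.002, -0.002]
force: [-0.1, -0.4, -0.1]
width: 0.999
gripper_force: 0.0
```

```bash
cat > tool.py <<'E'
from look import *
def tool():
    s=sense();p=s["position"];_,d=grab_frame("side");P=cloud("side",d)
    D=P[...,:2]-p[:2];a=D@np.array([.879,.478]);b=D@np.array([-.478,.879]);z=P[...,2]-p[2]
    print(np.round(p,1));
    for lo in range(10,110,8):
        m=(z>=lo)&(z<lo+8)&(abs(a)<110)&(abs(b)<60)&((abs(a)>35))
        if m.sum()>3: print(lo,m.sum(),"a",np.round([a[m].min(),a[m].max()]),"b",np.round([b[m].min(),b[m].max()]))
E
python3 -c "
from tool import *
tool()"
```

```text
[519.7 201.  163.4]
26 22 a [-54.  53.] b [-11.  10.]
34 49 a [-56.  56.] b [-12.  10.]
42 47 a [-56.  52.] b [-12.   9.]
50 36 a [-55.  54.] b [-12.   9.]
58 35 a [-57.  50.] b [-11.   9.]
66 31 a [-57.  59.] b [-12.   8.]
74 32 a [-60.  57.] b [-11.  11.]
82 27 a [-60.  55.] b [-11.  11.]
90 10 a [44. 54.] b [-10.  -1.]
98 78 a [-89.  79.] b [-38.  36.]
106 147 a [-91.  83.] b [-39.  36.]
```

>>> jog_arm:
  targets:
    - [[0,2,25],[0,0,0]]
    - [[0,0,25],[0,0,0]]
    - [[0,0,25],[0,0,0]]
    - [[0,0,25],[0,0,0]]
    - [[0,0,18],[0,0,0]]
    - [[0,0,10],[0,0,0]]
    - [[0,0,2],[0,0,0]]
    - [[0,0,0],[0,0,0]]

```text
time_s: 18.05
position: [524.6, 202.9, 36.2]
ee_rot: [0.512, 0.859, 0.0, 0.0]
force: [-0.1, -0.1, 0.4]
width: 0.996
gripper_force: 0.0
```

>>> jog_arm:
  targets:
    - [[0,0,0],[0,0,0]]
    - [[0,0,0],[0,0,0]]
    - [[0,0,0],[0,0,0]]
    - [[0,0,0],[0,0,0]]
    - [[0,0,0],[0,0,0]]
    - [[0,0,0],[0,0,0]]
    - [[0,0,0],[0,0,0]]
    - [[0,0,0],[0,0,0]]
  grip: 1
  grip_force: 20

```text
time_s: 18.85
position: [524.3, 203.0, 35.9]
ee_rot: [0.512, 0.859, -0.0, -0.0]
force: [0.1, -0.7, 1.8]
width: 0.5
gripper_force: 20.0
```

>>> jog_arm:
  targets:
    - [[0,0,-8],[0,0,0]]
    - [[0,0,-17],[0,0,0]]
    - [[0,0,-20],[0,0,0]]
    - [[4,-12,0],[0,0,0]]
    - [[10,-25,0],[0,0,0]]
    - [[12,-30,0],[0,0,0]]
    - [[12,-30,0],[0,0,0]]
    - [[6,-20,0],[0,0,0]]

```text
time_s: 19.65
position: [397.2, 185.7, 81.1]
ee_rot: [0.512, 0.859, -0.001, -0.001]
force: [0.4, -0.4, -1.2]
width: 0.492
gripper_force: 20.0
```

>>> jog_arm:
  targets:
    - [[2,-12,0],[0,0,0]]
    - [[0,0,0],[0,0,0]]
    - [[0,0,0],[0,0,0]]
    - [[0,0,0],[0,0,0]]
    - [[0,0,0],[0,0,0]]
    - [[0,0,0],[0,0,0]]
    - [[0,0,0],[0,0,0]]
    - [[0,0,0],[0,0,0]]

```text
time_s: 20.45
position: [389.1, 182.1, 80.8]
ee_rot: [0.512, 0.859, -0.0, -0.0]
force: [-0.6, -0.4, -1.6]
width: 0.492
gripper_force: 20.0
```

>>> jog_arm:
  targets:
    - [[0,0,10],[0,0,0]]
    - [[0,0,8],[0,0,0]]
    - [[0,0,6],[0,0,0]]
    - [[0,0,4],[0,0,0]]
    - [[0,0,1],[0,0,0]]
    - [[0,0,1],[0,0,0]]
    - [[0,0,0.5],[0,0,0]]
    - [[0,0,0],[0,0,0]]

```text
time_s: 21.25
position: [389.2, 182.1, 50.5]
ee_rot: [0.512, 0.859, 0.0, 0.0]
force: [0.2, -0.2, -1.8]
width: 0.495
gripper_force: 20.0
```

```bash
python3 - <<'E'
from look import *
P,s=look("j1",(389,182),((16,24),(30,60)),40,(210,120))
E
```

```text
[389.2 182.1  50.5] 0.4948738020565189 [ 0.1  0.2 -1.6]
16 (77, array([382.1, 171.7,  18.5]), array([386.6, 183.6,  37. ]))
30 (153, array([379.9, 169.1,  45. ]), array([385.2, 176.4,  19.7]))
```

View pics/j1.png

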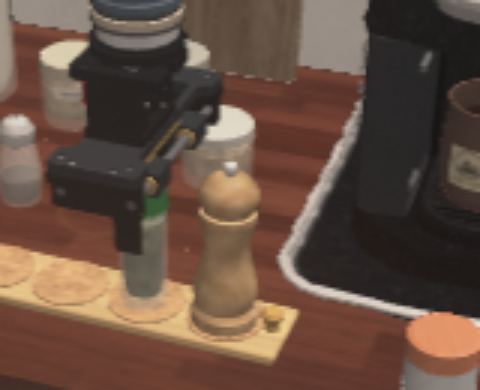

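The green jar hangs upright over the centre of pad 2, about 1 mm above it, with the mill well placed on pad 1.

>>> jog_arm:
  targets:
    - [[0,0,0.6],[0,0,0]]
    - [[0,0,0.6],[0,0,0]]
    - [[0,0,0],[0,0,0]]
    - [[0,0,0],[0,0,0]]
    - [[0,0,0],[0,0,0]]
    - [[0,0,0],[0,0,0]]
    - [[0,0,0],[0,0,0]]
    - [[0,0,0],[0,0,0]]

```text
time_s: 22.1
position: [389.3, 182.1, 49.8]
ee_rot: [0.512, 0.859, 0.0, 0.0]
force: [-0.9, -0.7, 5.0]
width: 0.496
gripper_force: 20.0
```

>>> jog_arm:
  targets:
    - [[0,0,0],[0,0,0]]
    - [[0,0,0],[0,0,0]]
    - [[0,0,0],[0,0,0]]
    - [[0,0,0],[0,0,0]]
    - [[0,0,0],[0,0,0]]
    - [[0,0,0],[0,0,0]]
    - [[0,0,0],[0,0,0]]
    - [[0,0,-5],[0,0,0]]
  grip: -1

```text
time_s: 22.9
position: [388.6, 181.9, 53.9]
ee_rot: [0.512, 0.859, -0.0, -0.001]
force: [0.4, 0.3, 0.2]
width: 0.99
gripper_force: 0.0
```

>>> jog_arm:
  targets:
    - [[0,0,-20],[0,0,0]]
    - [[0,0,-35],[0,0,0]]
    - [[0,0,-40],[0,0,0]]
    - [[20,14,0],[0,0,0]]
    - [[33,23,0],[0,0,0]]
    - [[36,26,0],[0,0,0]]
    - [[36,26,0],[0,0,0]]
    - [[33,24,0],[0,0,0]]

```text
time_s: 23.7
position: [413.1, 376.7, 149.7]
ee_rot: [0.512, 0.859, 0.0, 0.0]
force: [0.8, -1.0, 0.3]
width: 1.001
gripper_force: 0.0
```

>>> jog_arm:
  targets:
    - [[20,13,0],[0,0,0]]
    - [[7,4,0],[0,0,0]]
    - [[0,0,0],[0,0,0]]
    - [[0,0,0],[0,0,0]]
    - [[0,0,0],[0,0,0]]
    - [[0,0,0],[0,0,0]]
    - [[0,0,0],[0,0,0]]
    - [[0,0,0],[0,0,0]]

```text
time_s: 24.5
position: [415.5, 406.2, 149.3]
ee_rot: [0.512, 0.859, -0.0, 0.0]
force: [0.5, 0.0, -0.8]
width: 1.003
gripper_force: 0.0
```

```bash
python3 -c "
from tool import *
tool()
print(fitc(cloud('side',np.load('side0.npy')),(412,397),76,96,30))
look('x',(412,397),((76,96),(126,137)),30)
_,d=grab_frame('top');P=cloud('top',d);print(fitc(P,(389,181),120,137,40),fitc(P,(423,117),157,170,40),fitc(P,(443,81),25,37,20),fitc(P,(490,-60),60,75,45))"
```

```text
[415.5 406.2 149.3]
26 17 a [-53.  54.] b [-11.  13.]
34 53 a [-54.  54.] b [-12.  12.]
42 47 a [-55.  55.] b [-12.  12.]
50 45 a [-53.  49.] b [-12.  10.]
58 43 a [-56.  50.] b [-13.  11.]
66 50 a [-58.  52.] b [-12.  12.]
74 53 a [-61.  59.] b [-12.   9.]
82 33 a [-63.  63.] b [-14.  10.]
90 15 a [46. 68.] b [-14.  13.]
98 82 a [-90.  88.] b [-39.  36.]
106 144 a [-90.  85.] b [-40.  37.]
(83, array([415.4, 399.8,  84.2]), array([417.7, 403.3,  16.6]))
[415.4 406.4 149.2] 1.0026728904887883 [ 0.4 -0.3 -0.2]
76 (84, array([414.7, 400.1,  84.3]), array([416.4, 403. ,  16.3]))
126 None
(368, array([386.8, 181.7, 128.6]), array([386.9, 181.8,  21.2])) (30, array([423.6, 115.8, 161.4]), array([423.6, 115.9,   5.9])) (34, array([443.6,  78.5,  29.9]), array([443.1,  80.6,   8.5])) (577, array([490.5, -60.1,  63.5]), array([490.5, -60.4,  29.8]))
```

>>> jog_arm:
  targets:
    - [[0,0,25],[0,0,0]]
    - [[0,0,30],[0,0,0]]
    - [[0,0,30],[0,0,0]]
    - [[0,0,25],[0,0,0]]
    - [[0,0,18],[0,0,0]]
    - [[0,0,10],[0,0,0]]
    - [[0,0,3],[0,0,0]]
    - [[0,0,0],[0,0,0]]

```text
time_s: 25.45
position: [415.5, 406.8, 8.3]
ee_rot: [0.512, 0.859, 0.0, 0.0]
force: [-0.1, 0.2, 0.1]
width: 1.001
gripper_force: 0.0
```

>>> jog_arm:
  targets:
    - [[0,0,0],[0,0,0]]
    - [[0,0,0],[0,0,0]]
    - [[0,0,0],[0,0,0]]
    - [[0,0,0],[0,0,0]]
    - [[0,0,0],[0,0,0]]
    - [[0,0,0],[0,0,0]]
    - [[0,0,0],[0,0,0]]
    - [[0,0,0],[0,0,0]]
  grip: 1
  grip_force: 20

```text
time_s: 26.25
position: [415.7, 406.9, 8.2]
ee_rot: [0.512, 0.859, 0.0, 0.0]
force: [0.3, -0.1, 1.0]
width: 0.434
gripper_force: 19.8
```

>>> jog_arm:
  targets:
    - [[0,0,-5],[0,0,0]]
    - [[0,0,-8],[0,0,0]]
    - [[0,0,-10],[0,0,0]]
    - [[0,0,-12],[0,0,0]]
    - [[0,0,-10],[0,0,0]]
    - [[0,0,0],[0,0,0]]
    - [[0,0,0],[0,0,0]]
    - [[0,0,0],[0,0,0]]

```text
time_s: 27.05
position: [415.0, 406.4, 52.9]
ee_rot: [0.512, 0.859, -0.0, -0.0]
force: [0.1, -0.0, -1.2]
width: 0.442
gripper_force: 19.7
```

```bash
python3 - <<'E'
from look import *
look("s1",(414,402),((20,44),(44,60),(60,80)),40,(150,110))
E
```

```text
[414.9 406.4  52.7] 0.4383833701481017 [ 1.1  0.4 -1. ]
20 None
44 (45, array([407.7, 392.2,  53.7]), array([410.9, 397.3,  18.8]))
60 (90, array([407.4, 390.5,  69.9]), array([411.7, 398.6,  20.3]))
```

View pics/s1.png

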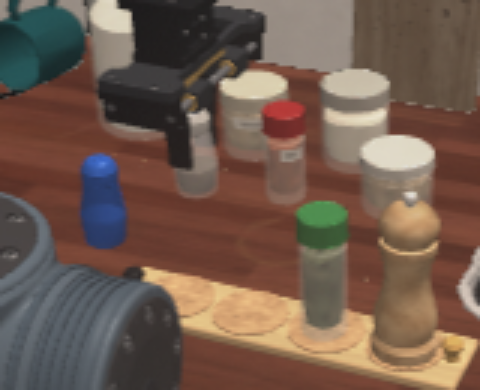

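The shaker is lifted upright and the blue decoy is untouched. Next is the move to pad 3.

>>> jog_arm:
  targets:
    - [[-8,-9,0],[0,0,0]]
    - [[-17,-19,0],[0,0,0]]
    - [[-20,-23,0],[0,0,0]]
    - [[-22,-25,0],[0,0,0]]
    - [[-20,-23,0],[0,0,0]]
    - [[-15,-18,0],[0,0,0]]
    - [[-8,-9,0],[0,0,0]]
    - [[-3,-4,0],[0,0,0]]

```text
time_s: 27.9
position: [354.0, 244.2, 53.1]
ee_rot: [0.513, 0.859, -0.0, -0.0]
force: [0.4, -0.5, -1.0]
width: 0.436
gripper_force: 19.7
```

>>> jog_arm:
  targets:
    - [[0,0,0],[0,0,0]]
    - [[0,0,10],[0,0,0]]
    - [[0,0,8],[0,0,0]]
    - [[0,0,6],[0,0,0]]
    - [[0,0,4],[0,0,0]]
    - [[0,0,1],[0,0,0]]
    - [[0,0,0],[0,0,0]]
    - [[0,0,0],[0,0,0]]

```text
time_s: 28.7
position: [354.8, 245.5, 24.2]
ee_rot: [0.512, 0.859, 0.0, 0.0]
force: [-0.5, 0.3, -1.0]
width: 0.44
gripper_force: 19.7
```

>>> jog_arm:
  targets:
    - [[0,0.5,1],[0,0,0]]
    - [[0,0,0.8],[0,0,0]]
    - [[0,0,0.5],[0,0,0]]
    - [[0,0,0],[0,0,0]]
    - [[0,0,0],[0,0,0]]
    - [[0,0,0],[0,0,0]]
    - [[0,0,0],[0,0,0]]
    - [[0,0,0],[0,0,0]]

```text
time_s: 29.5
position: [355.5, 245.7, 22.1]
ee_rot: [0.512, 0.859, 0.0, 0.0]
force: [-0.3, 0.2, 5.8]
width: 0.439
gripper_force: 20.2
```

>>> jog_arm:
  targets:
    - [[0,0,0],[0,0,0]]
    - [[0,0,0],[0,0,0]]
    - [[0,0,0],[0,0,0]]
    - [[0,0,0],[0,0,0]]
    - [[0,0,0],[0,0,0]]
    - [[0,0,0],[0,0,0]]
    - [[0,0,0],[0,0,0]]
    - [[0,0,-5],[0,0,0]]
  grip: -1

```text
time_s: 30.3
position: [354.8, 245.5, 26.6]
ee_rot: [0.512, 0.859, -0.0, -0.0]
force: [0.1, 0.2, -0.1]
width: 0.989
gripper_force: 0.0
```

>>> jog_arm:
  targets:
    - [[0,0,-20],[0,0,0]]
    - [[0,0,-35],[0,0,0]]
    - [[0,0,-40],[0,0,0]]
    - [[0,0,-40],[0,0,0]]
    - [[-10,0,-13],[0,0,0]]
    - [[-25,-2,0],[0,0,0]]
    - [[-38,-4,0],[0,0,0]]
    - [[-42,-4,0],[0,0,0]]

```text
time_s: 31.1
position: [401.0, 139.2, 175.6]
ee_rot: [0.511, 0.86, 0.0, 0.0]
force: [0.9, -0.5, -0.0]
width: 1.0
gripper_force: 0.0
```

>>> jog_arm:
  targets:
    - [[-42,-4,0],[0,0,0]]
    - [[-42,-4,0],[0,0,0]]
    - [[-42,-4,0],[0,0,0]]
    - [[-40,-4,0],[0,0,0]]
    - [[-30,-2,0],[0,0,0]]
    - [[-16,0,0],[0,0,0]]
    - [[-6,0,0],[0,0,0]]
    - [[0,0,0],[0,0,0]]

```text
time_s: 31.9
position: [488.7, -60.2, 174.8]
ee_rot: [0.512, 0.859, 0.0, -0.0]
force: [-0.2, -0.3, 0.6]
width: 1.0
gripper_force: 0.0
```

```bash
python3 -c "
from tool import *
tool()
look('x',(488,-63),((60,75),),45)
_,d=grab_frame('top');P=cloud('top',d);print(fitc(P,(389,181),120,137,40),fitc(P,(423,117),157,170,40),fitc(P,(355,245),94,112,40),fitc(P,(490,-60),60,75,45))"
```

```text
[488.7 -60.2 174.8]
26 15 a [-53. -48.] b [-10.  11.]
34 36 a [-55. -48.] b [-11.  11.]
42 42 a [-54. -49.] b [-11.  11.]
50 31 a [-55. -48.] b [-11.  11.]
58 33 a [-57. -52.] b [-11.  10.]
66 35 a [-58. -47.] b [-11.  10.]
74 37 a [-60. -52.] b [-11.  10.]
82 18 a [-61. -55.] b [-11.  11.]
98 105 a [-89.  89.] b [-37.  37.]
106 177 a [-90.  74.] b [-38.  37.]
[487.9 -59.1 174.7] 1.0026945116793504 [-0.2 -0.4  0.4]
60 (336, array([490.1, -64.2,  65.7]), array([492.6, -63. ,  30.9]))
(350, array([387.2, 182.4, 128.7]), array([386.9, 181.7,  21.2])) None (180, array([354. , 246.1,  99.5]), array([354.7, 245.7,  16.2])) (535, array([490.5, -57.7,  63.5]), array([490.6, -60.5,  30. ]))
```

>>> jog_arm:
  targets:
    - [[-1.5,1.5,28],[0,0,0]]
    - [[0,0,32],[0,0,0]]
    - [[0,0,32],[0,0,0]]
    - [[0,0,30],[0,0,0]]
    - [[0,0,22],[0,0,0]]
    - [[0,0,15],[0,0,0]]
    - [[0,0,8],[0,0,0]]
    - [[0,0,0],[0,0,0]]

```text
time_s: 32.85
position: [490.2, -60.1, 7.2]
ee_rot: [0.511, 0.859, -0.0, -0.001]
force: [-0.7, -0.4, 0.2]
width: 1.004
gripper_force: 0.0
```

>>> jog_arm:
  targets:
    - [[0,0,0],[0,0,0]]
    - [[0,0,0],[0,0,0]]
    - [[0,0,0],[0,0,0]]
    - [[0,0,0],[0,0,0]]
    - [[0,0,0],[0,0,0]]
    - [[0,0,0],[0,0,0]]
    - [[0,0,0],[0,0,0]]
    - [[0,0,0],[0,0,0]]
  grip: 1
  grip_force: 20

```text
time_s: 33.65
position: [491.7, -61.3, 8.4]
ee_rot: [0.512, 0.859, 0.0, 0.001]
force: [0.1, 1.3, 6.2]
width: 0.686
gripper_force: 20.0
```

>>> jog_arm:
  targets:
    - [[0,0,-8],[0,0,0]]
    - [[0,0,-16],[0,0,0]]
    - [[0,0,-24],[0,0,0]]
    - [[0,0,-30],[0,0,0]]
    - [[0,0,-32],[0,0,0]]
    - [[0,0,-32],[0,0,0]]
    - [[0,0,-28],[0,0,0]]
    - [[0,0,-20],[0,0,0]]

```text
time_s: 34.45
position: [490.9, -61.2, 199.8]
ee_rot: [0.512, 0.859, 0.0, 0.001]
force: [0.8, 0.2, -1.3]
width: 0.679
gripper_force: 20.0
```

```bash
python3 - <<'E'
from look import *
P,s=look("t1",(490,-62),((170,200),(200,240),(240,265)),40,(300,110))
_,d=grab_frame("top");P=cloud("top",d);print("low/gourd",fitc(P,(536,-138),30,70,40))
E
```

```text
[492.8 -61.8 202.3] 0.6800728013471201 [0.7 0.6 1.2]
170 (72, array([473.4, -74.2, 196.6]), array([487.7, -64.1,  28.3]))
200 (420, array([473.2, -76. , 219.3]), array([482. , -68. ,  30.8]))
240 (304, array([472.8, -76.9, 251.4]), array([483.1, -68.2,  32.1]))
low/gourd None
```

View pics/t1.png

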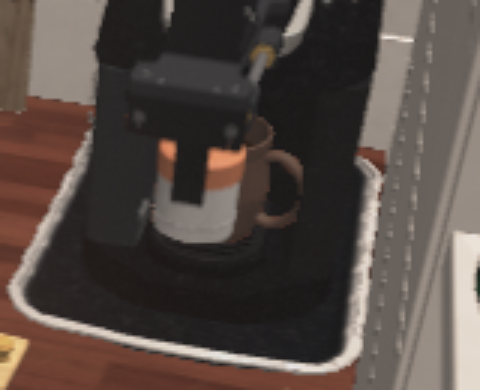

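>>> jog_arm:
  targets:
    - [[10,0,0],[0,0,0]]
    - [[22,2,0],[0,0,0]]
    - [[33,2,0],[0,0,0]]
    - [[40,3,0],[0,0,0]]
    - [[42,3,0],[0,0,0]]
    - [[42,3,0],[0,0,0]]
    - [[42,3,0],[0,0,0]]
    - [[42,3,0],[0,0,0]]

```text
time_s: 35.35
position: [374.6, 189.2, 196.1]
ee_rot: [0.512, 0.859, -0.002, -0.002]
force: [0.9, 0.2, -0.6]
width: 0.68
gripper_force: 20.0
```

>>> jog_arm:
  targets:
    - [[40,3,0],[0,0,0]]
    - [[36,3,0],[0,0,0]]
    - [[28,1,0],[0,0,0]]
    - [[18,0,0],[0,0,0]]
    - [[10,0,0],[0,0,0]]
    - [[0,0,0],[0,0,0]]
    - [[0,0,0],[0,0,0]]
    - [[0,0,0],[0,0,0]]

```text
time_s: 36.15
position: [321.4, 306.6, 197.5]
ee_rot: [0.512, 0.859, -0.0, -0.0]
force: [0.5, 0.4, -1.0]
width: 0.682
gripper_force: 20.0
```

>>> jog_arm:
  targets:
    - [[0,0,20],[0,0,0]]
    - [[0,0,32],[0,0,0]]
    - [[0,0,35],[0,0,0]]
    - [[0,0,32],[0,0,0]]
    - [[0,0,24],[0,0,0]]
    - [[0,0,16],[0,0,0]]
    - [[0,0,8],[0,0,0]]
    - [[0,0,3],[0,0,0]]

```text
time_s: 36.95
position: [321.6, 306.8, 27.3]
ee_rot: [0.512, 0.859, -0.0, -0.0]
force: [0.5, 0.8, -1.7]
width: 0.682
gripper_force: 20.0
```

>>> jog_arm:
  targets:
    - [[0,0,1],[0,0,0]]
    - [[0,0,0],[0,0,0]]
    - [[0,0,0],[0,0,0]]
    - [[0,0,0],[0,0,0]]
    - [[0,0,0],[0,0,0]]
    - [[0,0,0],[0,0,0]]
    - [[0,0,0],[0,0,0]]
    - [[0,0,0],[0,0,0]]

```text
time_s: 37.75
position: [321.2, 307.4, 26.9]
ee_rot: [0.512, 0.859, 0.0, 0.0]
force: [-0.7, -0.0, -1.1]
width: 0.68
gripper_force: 20.0
```

```bash
python3 - <<'E'
from look import *
P,s=look("t2",(320,306),((17,24),(30,50)),40,(160,120))
E
```

```text
[321.2 307.4  26.9] 0.6811959184606988 [-0.2  0.3 -1. ]
17 (23, array([318.8, 294.3,  21.1]), array([321. , 309.1,  37.3]))
30 (135, array([311.8, 288.8,  40.1]), array([316.4, 308.4,  35.9]))
```

View pics/t2.png

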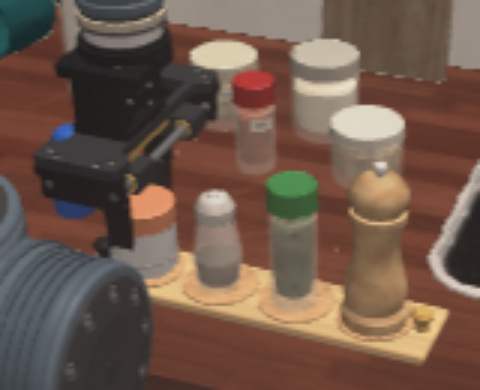

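The tin hangs over pad 4 beside the shaker, a few mm above the cork. I'll lower it in small steps.

>>> jog_arm:
  targets:
    - [[0,0,1.5],[0,0,0]]
    - [[0,0,1],[0,0,0]]
    - [[0,0,0.8],[0,0,0]]
    - [[0,0,0.5],[0,0,0]]
    - [[0,0,0],[0,0,0]]
    - [[0,0,0],[0,0,0]]
    - [[0,0,0],[0,0,0]]
    - [[0,0,0],[0,0,0]]

```text
time_s: 38.6
position: [321.2, 307.4, 23.1]
ee_rot: [0.512, 0.859, 0.0, 0.0]
force: [-0.3, -0.4, -1.5]
width: 0.682
gripper_force: 20.0
```

>>> jog_arm:
  targets:
    - [[0,0,0.6],[0,0,0]]
    - [[0,0,0.6],[0,0,0]]
    - [[0,0,0.3],[0,0,0]]
    - [[0,0,0],[0,0,0]]
    - [[0,0,0],[0,0,0]]
    - [[0,0,0],[0,0,0]]
    - [[0,0,0],[0,0,0]]
    - [[0,0,0],[0,0,0]]

```text
time_s: 39.4
position: [321.2, 307.5, 22.4]
ee_rot: [0.512, 0.859, 0.0, 0.0]
force: [-1.6, -0.2, 8.1]
width: 0.681
gripper_force: 20.0
```

Contact. I'll release, rise and retreat to where the arm started.

>>> jog_arm:
  targets:
    - [[0,0,0],[0,0,0]]
    - [[0,0,0],[0,0,0]]
    - [[0,0,0],[0,0,0]]
    - [[0,0,0],[0,0,0]]
    - [[0,0,0],[0,0,0]]
    - [[0,0,0],[0,0,0]]
    - [[0,0,0],[0,0,0]]
    - [[0,0,-3],[0,0,0]]
  grip: -1

```text
time_s: 40.2
position: [320.9, 307.3, 24.4]
ee_rot: [0.512, 0.859, -0.0, -0.0]
force: [-0.7, -0.6, -0.7]
width: 1.002
gripper_force: 0.0
```

>>> jog_arm:
  targets:
    - [[0,0,-15],[0,0,0]]
    - [[0,0,-30],[0,0,0]]
    - [[0,0,-40],[0,0,0]]
    - [[0,0,-40],[0,0,0]]
    - [[0,0,-40],[0,0,0]]
    - [[20,0,-20],[0,0,0]]
    - [[35,0,0],[0,0,0]]
    - [[40,0,0],[0,0,0]]

```text
time_s: 41.0
position: [276.2, 391.6, 211.0]
ee_rot: [0.513, 0.858, 0.001, 0.001]
force: [1.3, -0.1, 0.8]
width: 0.999
gripper_force: 0.0
```

>>> jog_arm:
  targets:
    - [[40,0,0],[0,0,0]]
    - [[40,0,0],[0,0,0]]
    - [[40,0,0],[0,0,0]]
    - [[30,0,0],[0,0,0]]
    - [[15,0,0],[0,0,0]]
    - [[0,0,0],[0,0,0]]
    - [[0,0,0],[0,0,0]]
    - [[0,0,0],[0,0,0]]

```text
time_s: 41.8
position: [198.1, 534.6, 209.5]
ee_rot: [0.512, 0.859, -0.001, 0.0]
force: [0.1, -0.1, 0.3]
width: 1.001
gripper_force: 0.0
```

```bash
python3 - <<'E'
from fit import *
_,d=grab_frame("side");im,d=grab_frame("top");P=cloud("top",d);Q=cloud("top",np.load("top0.npy"))
cv2.imwrite("pics/end.png",im[:,:,::-1])
br=fitc(Q,(446,85),25,37,22)[1][:2];bl=fitc(Q,(303,338),25,37,22)[1][:2];u=(bl-br)/np.linalg.norm(bl-br)
for n,s,a,b in(("mill",42,157,170),("green",114,120,137),("shaker",186,94,112),("tin",258,74,86)):
    c=br+u*s;f=fitc(P,c,a,b,36);e=f[2][:2]-c;print(n,f,"along",round(e@u,1),"across",round(e@[u[1],-u[0]],1))
for n,c,a,b in(("red",(507,400),92,104),("low",(576,320),55,68),("gourd",(536,-138),40,60)): print(n,fitc(Q,c,a,b),fitc(P,c,a,b))
E
```

```text
mill (32, array([423.5, 115.9, 161.5]), array([423.8, 115.9,   5.9])) along -2.3 across -0.5
green (366, array([386.8, 181.7, 128.7]), array([387. , 181.8,  21.2])) along 1.2 across -1.5
shaker (179, array([354.4, 245.7,  99.4]), array([354.5, 245.2,  16.2])) along 0.4 across 0.1
tin (642, array([319.4, 306.9,  78. ]), array([319.1, 307.2,  29.9])) along -0.2 across -1.5
red (327, array([517.3, 403.5,  96.5]), array([517.8, 404.2,  21.3])) (327, array([517.1, 403.6,  96.6]), array([517.6, 404.1,  21.3]))
low (846, array([586.8, 317.1,  60.6]), array([588. , 317.2,  37.1])) (846, array([586.8, 317. ,  60.5]), array([588.9, 317. ,  37. ]))
gourd (60, array([ 532.9, -136. ,   43.4]), array([ 533.3, -135.7,   18.1])) (58, array([ 533.3, -134.3,   43.8]), array([ 531.5, -136.9,   18.6]))
```

View pics/end.png

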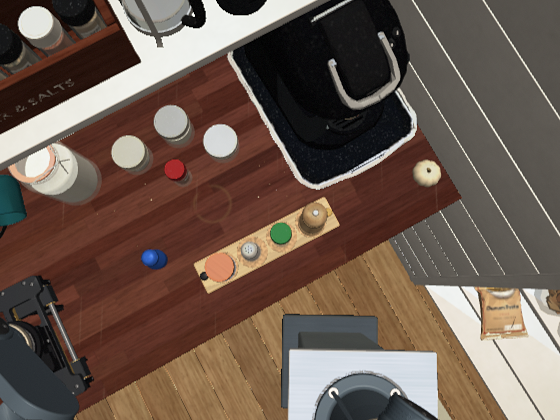

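The final top view shows the mill (313,216), green jar (281,232), shaker (250,250) and tin (220,266) in order from brass to black, each within about 2.5 mm of its pad centre. The other things are unmoved and the arm is clear.

```bash
python3 -c "
from station import *
print(sign_off())"
```

```text
the job is handed in; nothing more can be done
None
```

The job is handed in: mill, green jar, shaker and tin stand upright in height order from the brass knob to the black knob, each within about 2.5 mm of its pad centre, and the red jar, gourd, low jar and blue look-alike were left where they stood.

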